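Shut the tilt-out bin and drop its latch bar into the keeper

TASK

Shut the sprung tilt-out potato bin and latch it: lift the steel latch bar by its upright black disc grip, push the bin shut with it so that the bar's tooth passes over the keeper's lip, and let the tooth drop all the way down into the keeper's notch so that the bin stays shut when you let go. Go gently, feeling for the notch rather than ramming the bar against the keeper, and do not disturb the things standing around.

Things in the scene. Friction and masses are not known exactly. Their poses are not given: they have to be found in the camera images.
- bin: Wooden counter-top bin, fixed, 250 deep (x) by 300 wide (y) by 160 high. Origin: centre of its underside on the counter; -x is its front, z up. Its flat top is 160 above the origin. In its front stands the tilt-out tray; on its top, behind the tray, are the latch bar and keeper, along the line y = 0.
- tray (a joint): Angle (rad) of the tray front about a hinge along the bin's y at bin x = -108, z = 20 mm. 0: upright (shut); positive: top leans out to -x; goes in to -0.1 at most. A spring opens it, damped: some 3 to 7 N at the top edge to push it shut; unlatched it springs open to 0.2 or more. Starts at 0.33 to 0.45.
- latch_bar: Steel bar 20 wide, 10 thick, hinged to the tray's top 165 mm above the tray's hinge. Origin: that pivot; x along the bar to its tooth, y the pivot axis (as the bin's y), z up. Falls by its weight; hangs at most 0.25 rad below square to the tray. Ends at x = 125; tooth 10 long (x), 18 wide, points down to z = -25. Tray at 0 and bar level: tooth just meets the bin's top at keeper origin.
- bar_grip (a point): Centre of the black grip on the bar (bar x = 55, z = 32): an upright round disc, 20 across and 14 thick, its flat faces looking to bar +y and -y, on a neck 8 wide and 8 thick that rises from the bar. Pinch the disc across its flat faces, from above. Nothing else stands within 40 mm beside it.
- bar_tooth (a point): Centre of the lower end of the bar's tooth (bar x = 120, z = -25).
- keeper: Two steel foot strips 70 long on the bin's top at y = -34 and 34. Origin: between them on the bin's top, at bin x = 12; axes as the bin's. Between them the strike is screwed tight with its notch up to 12 mm ahead of or behind the origin: not measured. From front to back: lip 15 thick, 14 high; notch 12.5 long, open down to the bin's top; back wall 8 thick, 38 high. Bar on keeper: under 12 N.
- sugar_bowl: White ceramic sugar bowl with lid, 88 across and 88 high, standing loose on the bin's top, to the -y side. Origin: centre of its underside.
- salt_shaker: Steel salt shaker, 42 across, 70 high, standing loose on the bin's top, to the +y side. Origin: centre of its underside.
- cruet: Glass oil cruet with stopper, 72 across and 163 high, loose on the counter to the left of the bin. Origin: centre of its underside.
- mug: Blue mug, 80 across and 95 high, loose on the counter to the right. Origin: centre of its underside.
- ladle: Black nylon ladle, 335 long, lying on the counter at the right of the bin. Origin: under its cup.

How it is judged:
By the outcome, as a careful person would: the job done as asked, in the order asked, and still so for the second after the job is handed in, with the robot touching nothing.
It also fails if it takes over 58 s, if anything falls off the work surface, if the arm or the gripper's body presses on something with over 40 N, if the wrist force passes 120 N, or if a joint passes its speed limit or range.

ROBOT

A 6-joint arm with a two-finger parallel gripper is mounted at the origin on the work surface. World frame = base frame: x ahead of the robot, y to its left, z up, the work surface at z = 0. Lengths are in m, angles in rad, forces in N, time in s.
With the tool pointing down it reaches from about 0.3 to 0.875 m from the base axis. Payload 6.4 kg.
Tool frame: the origin (TCP) lies between the finger pads; the fingertips stand ctrl.tip_extent ahead of it and the grasp point (between the pads) is the TCP (ctrl.tip_extent is the distance from the TCP to the fingertips, in m); z points along the fingers, y is the line along which they close (so a half turn about z gives the same grasp; the last joint's range is limited). The gripper opens to 85 mm and grips with 20 to 120 N. Pads are 22 mm wide; open, the fingers measure 114 mm over their backs; the gripper's body (76 mm by 85 mm) begins 54 mm behind the grasp point. The pads swing forward as they close: fully open they stand 13 mm farther back than shut.
Start: joints at [-1.5, 0.181, 1.607, -0, 1.354, -0.206], TCP at [0.157, -0.553, 0.25] pointing down, gripper open.
Joint ranges: [-2.99, 2.99], [-0.89, 2.07], [0.3, 2.58], [-1.14, 4.28], [0, 2.63], [-3.12, 3.12]. Speed limits (rad/s): [2.57, 2.57, 3.01, 3.14, 3.14, 3.14].

INTERFACE

Orientations are given as a unit quaternion [w, x, y, z].
In Python, from bench import ctrl gives the robot as it stands.
- The arm moves only by the tool send_rows, never from a script. Its arguments are lists of equal length, an entry for each row: "dr": the turn, a rotation vector about the tool's x, y, z in units of 6 degrees (1.0 is 6 degrees), a list of three; "xyz": the shift along the tool's x, y, z in cm, a list of three; "jaw": the opening in per cent of the stroke, from 0 (shut) to 100 (fully open). In form: {"dr": [[wx, wy, wz], ...], "xyz": [[dx, dy, dz], ...], "jaw": [jaw, ...]}. A call has exactly 8 rows; each row is the pose to reach, as a shift and turn from the pose commanded when the call began, along the tool's axes at that moment; what a row does not reach only later rows make up. A row lasts 1/8 s, in which the tool goes at most 62.5 mm and 10.7 degrees, less where a joint would pass 70% of its speed; a pose out of reach is approached as far as the arm can. A call with a gripper value outside its range is refused whole. The fingers move at their own pace and stop on an object; the grip force is fixed at half the most. Time passes only in rows, so rows that repeat a pose let the fingers close, or fill a call up. It gives the time, the measured TCP pose, the force, the opening and the grip force at its end, in the units of the state.
- ctrl.get_obs(): the state, without advancing time (a new reading comes with each control period).
- ctrl.camera(name): name is "side" or "top"; returns the picture (384x512x3 uint8, red, green, blue); there is no depth.
- ctrl.calibration(name): a dict with "camera_matrix" (3x3 intrinsics, pixels), "world_from_camera" (4x4, takes a point from camera to world coordinates). Camera axes: x right, y up, looking along -z (the intrinsics and any distortion apply to the point x, -y, -z); pixel columns grow to the right and rows downward; lengths in m; the calibration is good to about 2 mm. A picture is of the moment at which its call begins. calibration takes no time and is no camera call.
- ctrl.hand_in(): hands the job in; it is judged then, once.
The state is a dict: "time_s": time; "q": joint angles; "dq": joint speeds; "joint_efforts": joint torques, N m; "eef_pos": TCP position; "eef_rot": TCP orientation; "wrist_force": force on the tool from outside, world axes, zero at the start; "torque": the same for the moment, N m; "opening": opening from 0.0 (shut) to 1.0 (fully open); "grasp_force": force on a finger pad.
Only numpy, scipy, OpenCV 4.12 (cv2) and the standard library are available. Lean on these libraries where they do the work, as an engineer would, in place of code of your own. Each camera call takes 0.05 s, during which the arm holds its last target. There are 200 camera calls.

## Working session

There is one attempt and no reset: what is moved stays moved. The work goes in short steps, Python scripts to look and compute and a tool call to move; the robot and the scene stay as the last step left them, time stands still between calls to the robot, and variables do not carry over. Pictures are saved under pics/ and viewed, at most 10 in all, crops included, and the job is handed in when it is done.

Besides the shell and the picture viewer there is one more tool, called after "Emit:" as a command line: name --argument value ..., lists and objects as JSON in quotes. send_rows: Moves the arm, as the interface text tells. Its arguments: {"type":"object","properties":{"dr":{"type":"array","items":{"type":"array","items":{"type":"number"}}},"xyz":{"type":"array","items":{"type":"array","items":{"type":"number"}}},"jaw":{"type":"array","items":{"type":"number"}}},"required":["dr","xyz","jaw"]}

```bash
mkdir -p pics; ls; python3 - <<'E'
from bench import ctrl
import cv2,numpy as np
o=ctrl.get_obs();print(o['eef_pos'],o['eef_rot'],o['time_s'],ctrl.tip_extent)
for n in("side","top"):
    im=ctrl.camera(n);cv2.imwrite(f"pics/{n}0.png",im[:,:,::-1])
    c=ctrl.calibration(n);print(n,c)
E
```

```text
pics
[ 0.15710452 -0.55258719  0.24939774] [-8.55300525e-04  9.90438433e-01  1.37952807e-01  5.07305712e-05] 0.0 0.019
side {'camera_matrix': array([[463.27063011,   0.        , 254.09018881],
       [  0.        , 463.27063011, 192.03524146],
       [  0.        ,   0.        ,   1.        ]]), 'world_from_camera': array([[-0.78721572,  0.37987812, -0.48578186, -0.00187673],
       [-0.61637165, -0.4598747 ,  0.63921925,  0.73432573],
       [ 0.01942662,  0.80262561,  0.5961667 ,  0.84791689],
       [ 0.        ,  0.        ,  0.        ,  1.        ]])}
top {'camera_matrix': array([[403.60008509,   0.        , 253.94943503],
       [  0.        , 403.60008509, 200.02697343],
       [  0.        ,   0.        ,   1.        ]]), 'world_from_camera': array([[ 0.00232649,  0.99594409, -0.08994415,  0.46772215],
       [-0.9999962 ,  0.00245022,  0.00126528, -0.00459719],
       [ 0.00148053,  0.08994086,  0.99594601,  1.16596564],
       [ 0.        ,  0.        ,  0.        ,  1.        ]])}
```

View pics/side0.png

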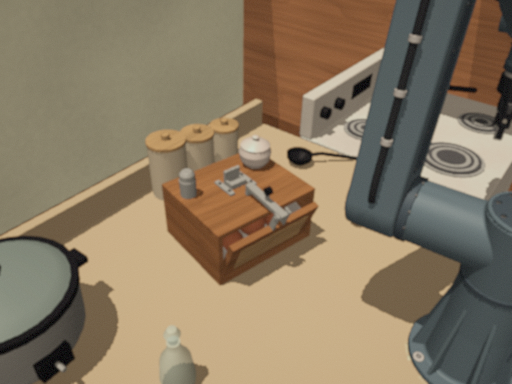

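View pics/top0.png

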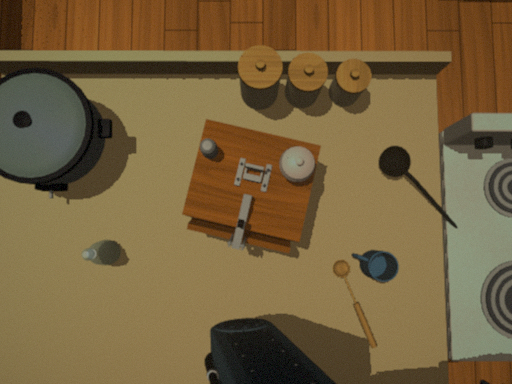

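Side view: the bin is in the middle with the black disc grip near (268,191). Top view: bin top corners are near (207,121) and (320,146), the bar runs from (238,243) to (247,197), and the keeper is near (254,174). I'll zoom in.

```bash
python3 - <<'E'
import cv2,numpy as np
t=cv2.imread('pics/top0.png')[110:260,175:330]; s=cv2.imread('pics/side0.png')[130:280,160:325]
r=lambda a:cv2.resize(a,(398,600*398//620 if 0 else 376),interpolation=cv2.INTER_CUBIC)
a=cv2.resize(t,None,fx=3.2,fy=3.2,interpolation=cv2.INTER_CUBIC)
cv2.imwrite('pics/zt.png',cv2.resize(t,None,fx=4,fy=4,interpolation=cv2.INTER_CUBIC)[:600])
cv2.imwrite('pics/zs.png',cv2.resize(s,None,fx=4,fy=4,interpolation=cv2.INTER_CUBIC)[:600])
E
```

```text
(no output)
```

View pics/zt.png

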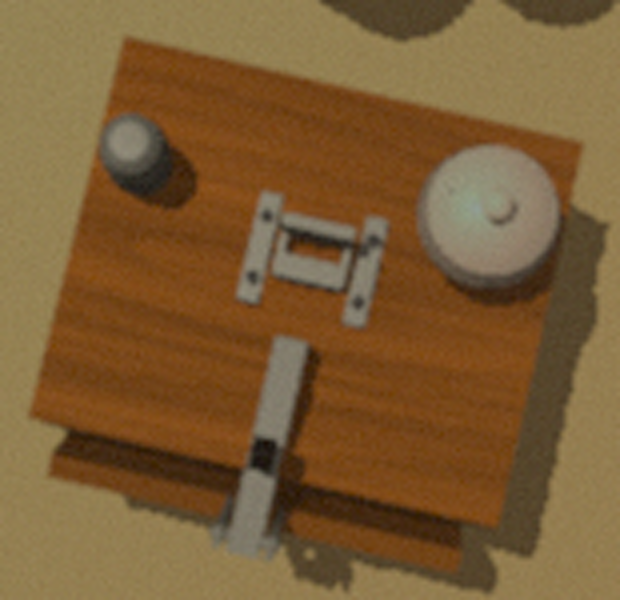

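View pics/zs.png

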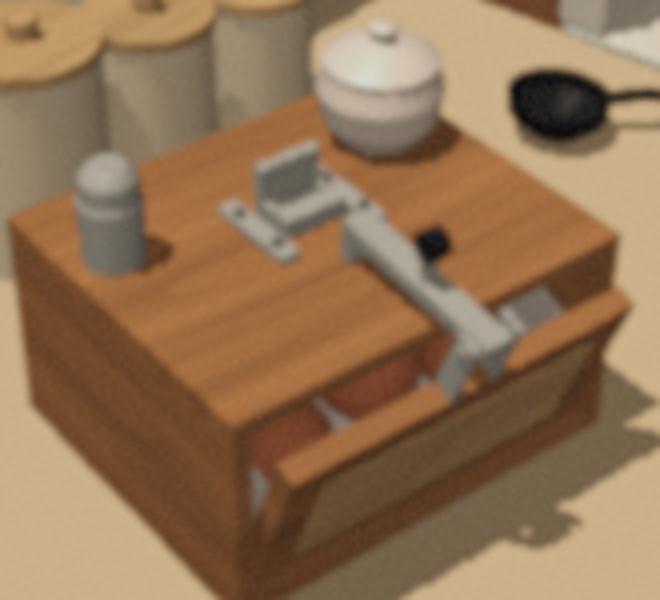

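Top crop: the bin top corners are (125,38), (582,143), (498,525) and (30,415), the grip is at (264,455), and the strike lip lies between the strips. Side crop: the disc is at (432,245). Now I'll turn these into positions.

```bash
cat > h.py <<'E'
import numpy as np
from bench import ctrl
OFF={'top':(175,110),'side':(160,130)}
def ray(n,p,z4=True):
    c=ctrl.calibration(n);K=c['camera_matrix'];T=c['world_from_camera']
    u,v=((np.array(p)+.5)/4-.5+OFF[n]) if z4 else p
    d=np.array([(u-K[0,2])/K[0,0],-(v-K[1,2])/K[1,1],-1]);d=T[:3,:3]@d
    return T[:3,3],d/np.linalg.norm(d)
def plane(n,p,z,z4=True):
    o,d=ray(n,p,z4);return o+d*(z-o[2])/d[2]
def tri(p,q,z4=True):
    a,d=ray('top',p,z4);b,e=ray('side',q,z4)
    s=np.linalg.lstsq(np.c_[d,-e],b-a,rcond=None)[0]
    P,Q=a+s[0]*d,b+s[1]*e
    return (P+Q)/2,np.linalg.norm(P-Q)
E
python3 - <<'E'
from h import *
np.set_printoptions(precision=4,suppress=True)
C=np.array([plane('top',p,.16) for p in[(125,38),(582,143),(498,525),(30,415)]])
S=np.array([plane('side',p,.16) for p in[(12,222),(322,92),(618,235),(235,430)]])
for X in(C,S):
    print(X[:,:2].tolist()); print([np.linalg.norm(X[i]-X[i-1]) for i in range(4)],X.mean(0))
    ex=(X[0]-X[3]+X[1]-X[2]);ey=(X[0]-X[1]+X[3]-X[2]);print(np.arctan2(ex[1],ex[0]),np.arctan2(-ey[0],ey[1]))
ex=(C[0]-C[3]+C[1]-C[2]);ey=(C[0]-C[1]+C[3]-C[2]);yaw=(np.arctan2(ex[1],ex[0])+np.arctan2(-ey[0],ey[1]))/2
o=(C.mean(0)+S.mean(0))/2
R=np.array([[np.cos(yaw),np.sin(yaw)],[-np.sin(yaw),np.cos(yaw)]])
f=lambda P:np.r_[R@(P-o)[:2],P[2]]
print('yaw',yaw,'o',o)
print('grip',tri((264,455),(432,245)),f(tri((264,455),(432,245))[0]))
for nm,p,z in[('tooth end',(291,340),.2),('barL',(275,338),.2),('barR',(308,343),.2),('pivotend',(252,550),.18)]:
    print(nm,f(plane('top',p,z)))
for p in[(272,192),(248,302),(376,218),(355,327)]:print('strip',f(plane('top',p,.164)))
for p in[(275,282),(343,292),(290,258),(340,266)]:print('lip',f(plane('top',p,.174)))
for p in[(285,215),(358,236),(283,226),(356,244)]:print('wall',f(plane('top',p,.198)))
for p in[(315,145),(256,163)]:print('wallS',f(plane('side',p,.198)))
E
```

```text
[[0.7652711071308784, 0.11711449284159123], [0.6980479219554394, -0.17325575257605472], [0.45711662598807595, -0.11816374114509828], [0.524698105388004, 0.17321392585338521]]
[np.float64(0.24702735790155272), np.float64(0.29805005628087927), np.float64(0.24714979081525018), np.float64(0.2991123554508607)] [ 0.6113 -0.0003  0.16  ]
-0.2269468634256114 -0.22770468165367214
[[0.7548762948892574, 0.12086346766779865], [0.7034245634335329, -0.12448816347698066], [0.45114757771909697, -0.11220925903022994], [0.5167691481898946, 0.1775637275459332]]
[np.float64(0.24476505628777956), np.float64(0.25068845919825633), np.float64(0.25257563028838337), np.float64(0.29711037386857275)] [0.6066 0.0154 0.16  ]
-0.13974665932490787 -0.21538407903169046
yaw -0.22732577253964176 o [0.6089 0.0076 0.16  ]
grip (array([0.4981, 0.0253, 0.2085]), np.float64(0.0010373980023892005)) [-0.1119 -0.0077  0.2085]
tooth end [-0.0404 -0.0068  0.2   ]
barL [-0.0415  0.0028  0.2   ]
barR [-0.0399 -0.0172  0.2   ]
pivotend [-0.1686 -0.0124  0.18  ]
strip [0.0515 0.0276 0.164 ]
strip [-0.0198  0.0262  0.164 ]
strip [ 0.0502 -0.0398  0.164 ]
strip [-0.0199 -0.0425  0.164 ]
lip [-0.005   0.0121  0.174 ]
lip [-0.0015 -0.0304  0.174 ]
lip [0.0117 0.0065 0.174 ]
lip [ 0.0139 -0.0249  0.174 ]
wall [0.0332 0.0142 0.198 ]
wall [ 0.0307 -0.0318  0.198 ]
wall [0.0263 0.0139 0.198 ]
wall [ 0.0257 -0.0317  0.198 ]
wallS [ 0.0253 -0.0275  0.198 ]
wallS [0.0314 0.0143 0.198 ]
```

```bash
cat >> h.py <<'E'
from scipy.spatial.transform import Rotation as Ro
np.set_printoptions(precision=4,suppress=True)
O=np.array([.6113,-.0003]);YAW=-.2273
def b2w(b):
    c,s=np.cos(YAW),np.sin(YAW);return np.array([O[0]+c*b[0]-s*b[1],O[1]+s*b[0]+c*b[1],b[2]])
def w2b(w):
    c,s=np.cos(YAW),np.sin(YAW);d=np.array(w[:2])-O;return np.array([c*d[0]+s*d[1],-s*d[0]+c*d[1],w[2]])
def Rtool(phi): return Ro.from_euler('z',YAW)*Ro.from_euler('x',np.pi)*Ro.from_euler('y',phi)
def grip(th,phi): # bin coords of disc centre
    c,s=np.cos(phi),np.sin(phi)
    return np.array([-.108-.165*np.sin(th)+.055*c-.032*s,0,.02+.165*np.cos(th)+.055*s+.032*c])
def tooth(th,phi):
    c,s=np.cos(phi),np.sin(phi)
    return np.array([-.108-.165*np.sin(th)+.12*c+.025*s,.02+.165*np.cos(th)+.12*s-.025*c])
def Rq(o): q=o['eef_rot'];return Ro.from_quat([q[1],q[2],q[3],q[0]])
def row(b,phi,p0,R0):
    d=R0.inv().apply(b2w(b)-p0)*100; r=(R0.inv()*Rtool(phi)).as_rotvec()/np.radians(6)
    print('xyz',d.round(2).tolist(),'dr',r.round(2).tolist())
E
python3 - <<'E'
from h import *
print(tri((498,525),(618,235)),tri((30,415),(235,430)))
o=ctrl.get_obs();g=grip(.37,.12);print(g,b2w(g))
row(g+[0,0,.11],.12,o['eef_pos'],Rq(o))
E
```

```text
(array([ 0.4562, -0.1194,  0.1536]), np.float64(0.0020584375212329333)) (array([0.5235, 0.1732, 0.1535]), np.float64(0.003919633280458563))
[-0.1169  0.      0.2122] [0.4974 0.026  0.2122]
xyz [48.55, -46.38, -7.18] dr [-0.3, 1.12, 4.81]
```

Emit:
send_rows --dr '[[0,0,0.6],[0,0.2,1.2],[0,0.4,1.8],[-0.1,0.5,2.4],[-0.2,0.7,3.0],[-0.2,0.8,3.6],[-0.3,1,4.2],[-0.3,1.12,4.81]]' --xyz '[[2,-2,-3],[5,-5,-6],[9,-9,-7.2],[13,-13,-7.2],[17,-17,-7.2],[21,-21,-7.2],[25,-25,-7.2],[29,-29,-7.2]]' --jaw '[70,70,70,70,70,70,70,70]'

```text
time_s: 1.1
eef_pos: [0.3572, -0.1931, 0.3221]
eef_rot: [0.007, 0.992, -0.115, 0.06]
wrist_force: [0.7, -0.7, -1.2]
opening: 0.699
grasp_force: 0.0
```

```bash
python3 - <<'E'
from h import *
o=ctrl.get_obs();g=grip(.37,.12);print(o['time_s'],o['eef_pos'],w2b(o['eef_pos']),o['opening'])
row(g+[0,0,.11],.12,o['eef_pos'],Rq(o))
E
```

```text
1.1 [ 0.3572 -0.1931  0.3221] [-0.2041 -0.2451  0.3221] 0.6993407959362845
xyz [8.59, -24.54, 1.01] dr [0.01, -0.01, -0.03]
```

Emit:
send_rows --dr '[[0,0,0],[0,0,0],[0,0,0],[0,0,0],[0,0,0],[0,0,0],[0,0,0],[0,0,0]]' --xyz '[[2,-5,0.2],[4,-10,0.4],[6,-15,0.6],[7.5,-20,0.8],[8.5,-24.5,1],[8.6,-24.54,1],[8.6,-24.54,1],[8.6,-24.54,1]]' --jaw '[70,70,70,70,70,70,70,70]'

```text
time_s: 2.1
eef_pos: [0.4962, 0.0236, 0.3223]
eef_rot: [0.008, 0.992, -0.114, 0.059]
wrist_force: [-0.1, -0.6, 0.0]
opening: 0.701
grasp_force: 0.0
```

```bash
python3 - <<'E'
from h import *
import cv2
a,b=ctrl.camera('top'),ctrl.camera('side')
z=lambda im:cv2.resize(im[:,:,::-1][130:255,195:295],None,fx=4,fy=4,interpolation=cv2.INTER_CUBIC)
cv2.imwrite('pics/hover.png',np.hstack([z(a),cv2.resize(b[:,:,::-1][140:265,210:310],None,fx=4,fy=4,interpolation=cv2.INTER_CUBIC)]))
o=ctrl.get_obs();g=grip(.37,.12);print(o['time_s'],w2b(o['eef_pos']),o['opening'],o['wrist_force'])
row(g+[0,0,.0],.12,o['eef_pos'],Rq(o))
E
```

```text
2.2 [-0.1174 -0.0027  0.3225] 0.7012265227525822 [ 0.5548 -0.0684  0.2597]
xyz [-1.28, -0.28, 10.95] dr [0.01, -0.0, -0.02]
```

View pics/hover.png

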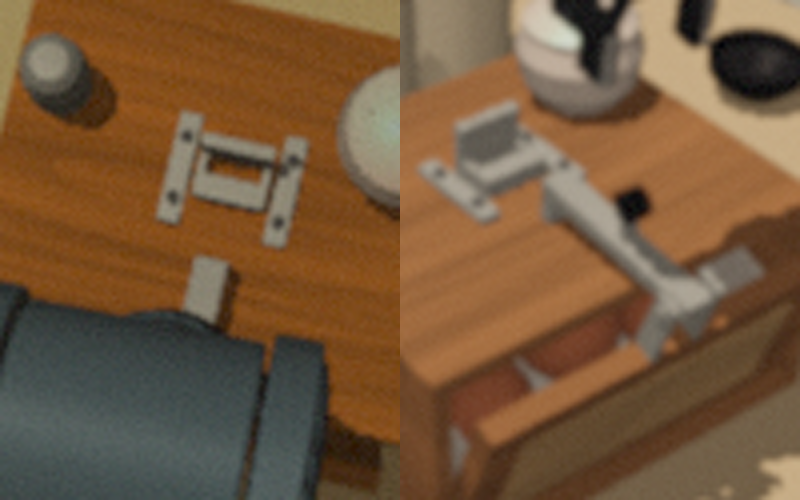

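The hover picture shows the arm over the bar, the disc upright at (632,203) in the side crop, and the keeper unobstructed with its notch at (235,165) in the top crop. Descending.

Emit:
send_rows --dr '[[0,0,0],[0,0,0],[0,0,0],[0,0,0],[0,0,0],[0,0,0],[0,0,0],[0,0,0]]' --xyz '[[-0.3,-0.28,2],[-0.6,-0.28,4],[-0.8,-0.28,6],[-1,-0.28,7.5],[-1.1,-0.28,9],[-1.2,-0.28,9.7],[-1.2,-0.28,9.7],[-1.2,-0.28,9.7]]' --jaw '[70,70,70,70,70,70,70,70]'

```text
time_s: 3.2
eef_pos: [0.4973, 0.0273, 0.2253]
eef_rot: [0.007, 0.992, -0.113, 0.06]
wrist_force: [0.1, -0.0, 0.2]
opening: 0.701
grasp_force: 0.0
```

```bash
python3 - <<'E'
from h import *
import cv2
b=ctrl.camera('side')
cv2.imwrite('pics/near.png',cv2.resize(b[:,:,::-1][130:270,200:330],None,fx=4,fy=4,interpolation=cv2.INTER_CUBIC))
o=ctrl.get_obs();g=grip(.37,.12);print(o['time_s'],w2b(o['eef_pos']),o['opening'],o['wrist_force'])
row(g+[0,0,.0],.12,o['eef_pos'],Rq(o))
E
```

```text
3.25 [-0.1172  0.0012  0.2254] 0.6981850103318882 [ 0.9887  0.0049 -0.4714]
xyz [-0.13, 0.12, 1.31] dr [0.01, -0.01, -0.0]
```

View pics/near.png

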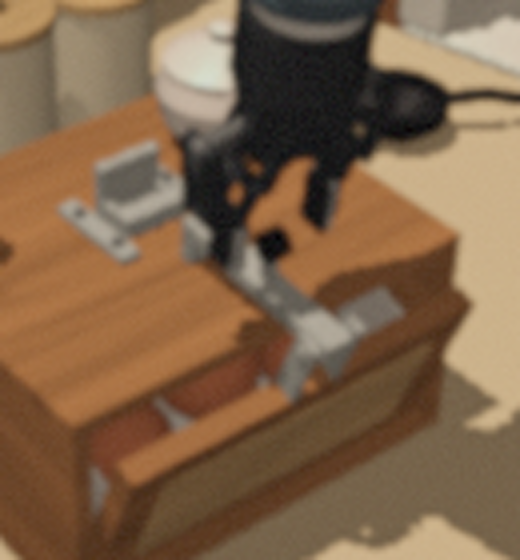

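The disc (272,243) sits between the two fingers at (205,240) and (318,205). Next: down the last bit, then close.

Emit:
send_rows --dr '[[0,0,0],[0,0,0],[0,0,0],[0,0,0],[0,0,0],[0,0,0],[0,0,0],[0,0,0]]' --xyz '[[-0.1,0.1,0.6],[-0.1,0.1,1.1],[-0.1,0.1,1.1],[-0.1,0.1,1.1],[-0.1,0.1,1.1],[-0.1,0.1,1.1],[-0.1,0.1,1.1],[-0.1,0.1,1.1]]' --jaw '[70,70,50,40,30,20,10,5]'

```text
time_s: 4.25
eef_pos: [0.4972, 0.0266, 0.2139]
eef_rot: [0.007, 0.992, -0.113, 0.06]
wrist_force: [0.6, 3.6, 1.2]
opening: 0.15
grasp_force: 58.7
```

Emit:
send_rows --dr '[[0,0,0],[0,0,0],[0,0,0],[0,0,0],[0,0,0],[0,0,0],[0,0,0],[0,0,0]]' --xyz '[[0,0,0],[0,0,0],[0,0,0],[0,0,0],[0,0,0],[0,0,0],[0,0,0],[0,0,0]]' --jaw '[5,5,5,5,5,5,5,5]'

```text
time_s: 5.25
eef_pos: [0.4972, 0.0266, 0.2139]
eef_rot: [0.007, 0.992, -0.113, 0.06]
wrist_force: [0.9, 6.5, 4.1]
opening: 0.147
grasp_force: 58.8
```

```bash
python3 - <<'E'
from h import *
o=ctrl.get_obs();p=o['eef_pos'];R=Rq(o);print(o['time_s'],w2b(p),o['opening'],o['wrist_force'],o['torque'])
g0=grip(.37,.12);off=w2b(p)-g0;print('off',off)
for th,ph in[(.37,.22),(.37,.32),(.3,.31),(.2,.28),(.1,.25),(.03,.22),(0,.2)]:
    print(th,ph,tooth(th,ph));row(grip(th,ph)+off,ph,p,R)
E
```

```text
5.25 [-0.1172  0.0005  0.2139] 0.14660427656894676 [0.9377 6.5431 4.088 ] [ 0.8171 -0.1042 -0.015 ]
off [-0.0003  0.0005  0.0017]
0.37 0.22 [-0.0451  0.1756]
xyz [-0.35, 0.0, -0.53] dr [0.0, 0.95, -0.0]
0.37 0.32 [-0.0459  0.1879]
xyz [-0.74, 0.0, -1.03] dr [0.0, 1.9, -0.0]
0.3 0.31 [-0.0349  0.1904]
xyz [0.43, 0.0, -1.23] dr [0.0, 1.81, -0.0]
0.2 0.28 [-0.0185  0.1908]
xyz [2.18, 0.0, -1.29] dr [0.0, 1.52, -0.0]
0.1 0.25 [-0.002   0.1896]
xyz [3.95, -0.0, -1.19] dr [0.0, 1.23, -0.0]
0.03 0.22 [0.0096 0.1867]
xyz [5.22, -0.0, -0.98] dr [0.0, 0.95, -0.0]
0 0.2 [0.0146 0.1843]
xyz [5.78, -0.0, -0.82] dr [0.0, 0.76, -0.0]
```

Emit:
send_rows --dr '[[0,0.2,0],[0,0.5,0],[0,0.95,0],[0,1.3,0],[0,1.6,0],[0,1.9,0],[0,1.9,0],[0,1.9,0]]' --xyz '[[-0.08,-0.02,-0.12],[-0.2,-0.05,-0.28],[-0.35,-0.06,-0.53],[-0.5,-0.06,-0.72],[-0.62,-0.06,-0.88],[-0.74,-0.06,-1.03],[-0.74,-0.06,-1.03],[-0.74,-0.06,-1.03]]' --jaw '[5,5,5,5,5,5,5,5]'

```text
time_s: 6.25
eef_pos: [0.4883, 0.0287, 0.2225]
eef_rot: [0.019, 0.981, -0.112, 0.157]
wrist_force: [-0.9, 0.8, -1.5]
opening: 0.153
grasp_force: 58.6
```

```bash
python3 - <<'E'
from h import *
import json
o=ctrl.get_obs();p=o['eef_pos'];R=Rq(o);print(o['time_s'],w2b(p),o['opening'],o['wrist_force'],o['torque'])
off=w2b(p)-grip(.37,.32);print('off',off)
for th,ph in[(.37,.32),(.3,.31),(.25,.295),(.2,.28),(.15,.265),(.1,.25),(.06,.23),(.03,.22),(0,.2)]:
    print(th,ph,tooth(th,ph));row(grip(th,ph)+off,ph,p,R)
E
```

```text
6.25 [-0.1264  0.0006  0.2225] 0.15343958698859983 [-0.9479  0.7664 -1.4878] [0.3092 0.4214 0.0588]
off [-0.0008  0.0006  0.001 ]
0.37 0.32 [-0.0459  0.1879]
xyz [-0.0, -0.0, -0.0] dr [0.01, 0.02, 0.0]
0.3 0.31 [-0.0349  0.1904]
xyz [1.19, 0.0, 0.04] dr [0.01, -0.07, 0.0]
0.25 0.295 [-0.0267  0.1908]
xyz [2.06, -0.0, 0.15] dr [0.01, -0.22, 0.0]
0.2 0.28 [-0.0185  0.1908]
xyz [2.92, -0.0, 0.31] dr [0.01, -0.36, 0.0]
0.15 0.265 [-0.0103  0.1904]
xyz [3.78, -0.0, 0.52] dr [0.01, -0.5, 0.0]
0.1 0.25 [-0.002   0.1896]
xyz [4.64, -0.0, 0.76] dr [0.01, -0.65, 0.0]
0.06 0.23 [0.0046 0.1877]
xyz [5.33, -0.0, 1.03] dr [0.01, -0.84, 0.0]
0.03 0.22 [0.0096 0.1867]
xyz [5.84, -0.0, 1.22] dr [0.01, -0.93, 0.0]
0 0.2 [0.0146 0.1843]
xyz [6.36, -0.0, 1.48] dr [0.01, -1.12, 0.0]
```

Emit:
send_rows --dr '[[0,0,0],[0,0,0],[0,-0.07,0],[0,-0.14,0],[0,-0.22,0],[0,-0.36,0],[0,-0.5,0],[0,-0.5,0]]' --xyz '[[0.4,0,0],[0.8,0,0.02],[1.19,0,0.04],[1.6,0,0.09],[2.06,0,0.15],[2.92,0,0.31],[3.78,0,0.52],[3.78,0,0.52]]' --jaw '[5,5,5,5,5,5,5,5]'

```text
time_s: 7.25
eef_pos: [0.5259, 0.02, 0.2296]
eef_rot: [0.016, 0.985, -0.113, 0.132]
wrist_force: [-3.1, 0.8, -1.4]
opening: 0.146
grasp_force: 58.6
```

```bash
python3 - <<'E'
from h import *
import cv2
b=ctrl.camera('side')
cv2.imwrite('pics/push.png',cv2.resize(b[:,:,::-1][130:270,200:330],None,fx=4,fy=4,interpolation=cv2.INTER_CUBIC))
o=ctrl.get_obs();p=o['eef_pos'];R=Rq(o);print(o['time_s'],w2b(p),o['opening'],o['wrist_force'],o['torque'])
off=w2b(p)-grip(.15,.265);print('off',off)
for th,ph in[(.15,.265),(.1,.25),(.06,.23),(.03,.22),(.02,.21),(.01,.2),(0,.2)]:
    print(th,ph,tooth(th,ph));row(grip(th,ph)+off,ph,p,R)
E
```

```text
7.3 [-0.0879  0.0005  0.2297] 0.1485710331731589 [-2.3643 -0.3185 -2.8059] [ 0.0138  0.6529 -0.0852]
off [0.     0.0005 0.0013]
0.15 0.265 [-0.0103  0.1904]
xyz [0.0, 0.0, 0.0] dr [0.01, -0.02, -0.0]
0.1 0.25 [-0.002   0.1896]
xyz [0.86, -0.0, 0.2] dr [0.01, -0.16, -0.0]
0.06 0.23 [0.0046 0.1877]
xyz [1.57, -0.0, 0.43] dr [0.01, -0.35, -0.0]
0.03 0.22 [0.0096 0.1867]
xyz [2.09, -0.0, 0.6] dr [0.01, -0.45, -0.0]
0.02 0.21 [0.0113 0.1855]
xyz [2.28, -0.0, 0.7] dr [0.01, -0.54, -0.0]
0.01 0.2 [0.0129 0.1843]
xyz [2.46, -0.0, 0.79] dr [0.01, -0.64, -0.0]
0 0.2 [0.0146 0.1843]
xyz [2.62, -0.0, 0.84] dr [0.01, -0.64, -0.0]
```

View pics/push.png

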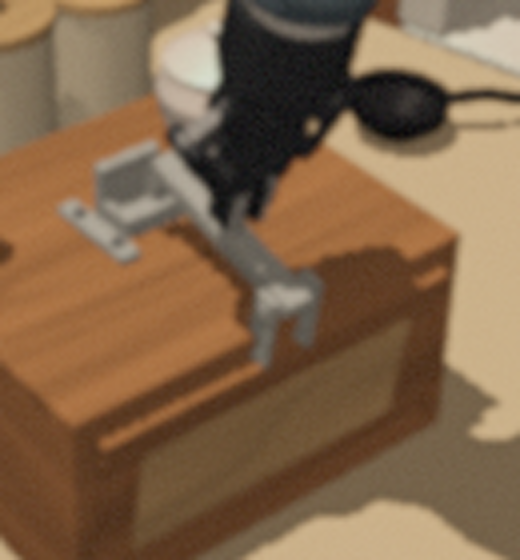

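The side crop shows the tray nearly shut and the bar lifted, its tooth approaching the lip at about (165,170). Advancing over the lip, then feeling for the wall.

Emit:
send_rows --dr '[[0,-0.05,0],[0,-0.1,0],[0,-0.16,0],[0,-0.25,0],[0,-0.35,0],[0,-0.45,0],[0,-0.45,0],[0,-0.45,0]]' --xyz '[[0.3,0,0.06],[0.6,0,0.13],[0.86,0,0.2],[1.2,0,0.31],[1.57,0,0.43],[1.9,0,0.54],[2.09,0,0.6],[2.09,0,0.6]]' --jaw '[5,5,5,5,5,5,5,5]'

```text
time_s: 8.3
eef_pos: [0.5457, 0.0154, 0.2289]
eef_rot: [0.013, 0.988, -0.113, 0.108]
wrist_force: [-5.4, -1.3, -3.4]
opening: 0.151
grasp_force: 58.6
```

```bash
python3 - <<'E'
from h import *
import cv2
a=ctrl.camera('top');b=ctrl.camera('side')
z=lambda im:cv2.resize(im[:,:,::-1],None,fx=4,fy=4,interpolation=cv2.INTER_CUBIC)
cv2.imwrite('pics/over.png',np.hstack([z(a[130:255,195:295]),z(b[130:255,205:305])]))
o=ctrl.get_obs();p=o['eef_pos'];R=Rq(o);print(o['time_s'],w2b(p),o['opening'],o['wrist_force'],o['torque'])
off=w2b(p)-grip(.03,.22);print('off',off)
for th,ph in[(.03,.22),(.02,.19),(.02,.16),(.01,.19),(.01,.16),(0,.18),(0,.16),(-.02,.16),(-.03,.16)]:
    print(th,ph,tooth(th,ph));row(grip(th,ph)+off,ph,p,R)
E
```

```text
8.4 [-0.0675  0.0005  0.2289] 0.14903885064244346 [-5.3016 -0.4647 -3.3586] [ 0.0152  1.2211 -0.0701]
off [-0.0012  0.0005  0.0007]
0.03 0.22 [0.0096 0.1867]
xyz [-0.0, -0.0, -0.0] dr [0.02, 0.02, 0.0]
0.02 0.19 [0.0113 0.1831]
xyz [0.26, -0.0, 0.2] dr [0.02, -0.26, 0.0]
0.02 0.16 [0.0112 0.1794]
xyz [0.34, -0.0, 0.37] dr [0.02, -0.55, 0.0]
0.01 0.19 [0.0129 0.1831]
xyz [0.42, -0.0, 0.23] dr [0.02, -0.26, 0.0]
0.01 0.16 [0.0128 0.1794]
xyz [0.51, -0.0, 0.4] dr [0.02, -0.55, 0.0]
0 0.18 [0.0145 0.1819]
xyz [0.61, -0.0, 0.32] dr [0.02, -0.36, 0.0]
0 0.16 [0.0145 0.1794]
xyz [0.67, -0.0, 0.43] dr [0.02, -0.55, 0.0]
-0.02 0.16 [0.0178 0.1794]
xyz [0.99, -0.0, 0.51] dr [0.02, -0.55, 0.0]
-0.03 0.16 [0.0194 0.1794]
xyz [1.15, -0.0, 0.55] dr [0.02, -0.55, 0.0]
```

View pics/over.png

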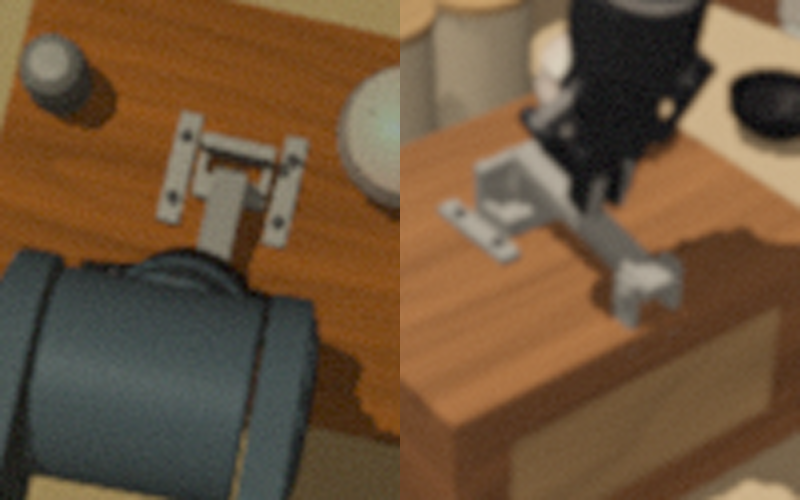

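The top crop shows the bar end at (234,172), over the lip and just short of the wall front at about y=155. I'll check the gap by measurement.

```bash
python3 - <<'E'
from h import *
OFF['top']=(195,130)
for p in[(216,170),(250,176)]: print('end',w2b(plane('top',p,.214)))
for p in[(205,145),(273,160),(203,153),(271,168)]: print('wall',w2b(plane('top',p,.198)))
for p in[(195,190),(265,206)]: print('lipfront',w2b(plane('top',p,.174)))
E
```

```text
end [0.0072 0.0092 0.214 ]
end [ 0.0083 -0.0113  0.214 ]
wall [0.0231 0.02   0.198 ]
wall [ 0.0235 -0.0223  0.198 ]
wall [0.018 0.02  0.198]
wall [ 0.0185 -0.0222  0.198 ]
lipfront [-0.0018  0.0209  0.174 ]
lipfront [-0.0016 -0.0236  0.174 ]
```

Emit:
send_rows --dr '[[0,-0.1,0],[0,-0.2,0],[0,-0.3,0],[0,-0.4,0],[0,-0.55,0],[0,-0.55,0],[0,-0.55,0],[0,-0.55,0]]' --xyz '[[0.07,0,0.07],[0.14,0,0.14],[0.2,0,0.21],[0.27,0,0.28],[0.34,0,0.37],[0.34,0,0.37],[0.34,0,0.37],[0.34,0,0.37]]' --jaw '[5,5,5,5,5,5,5,5]'

```text
time_s: 9.4
eef_pos: [0.5498, 0.0144, 0.2262]
eef_rot: [0.01, 0.99, -0.113, 0.079]
wrist_force: [-6.0, -0.7, -4.0]
opening: 0.152
grasp_force: 58.6
```

Emit:
send_rows --dr '[[0,0,0],[0,0,0],[0,0,0],[0,0,0],[0,0,0],[0,0,0],[0,0,0],[0,0,0]]' --xyz '[[0.04,0,0.01],[0.08,0,0.02],[0.12,0,0.02],[0.16,0,0.03],[0.16,0,0.03],[0.16,0,0.03],[0.16,0,0.03],[0.16,0,0.03]]' --jaw '[5,5,5,5,5,5,5,5]'

```text
time_s: 10.4
eef_pos: [0.5512, 0.0141, 0.2261]
eef_rot: [0.01, 0.99, -0.113, 0.079]
wrist_force: [-6.5, 0.2, -2.6]
opening: 0.147
grasp_force: 58.7
```

Emit:
send_rows --dr '[[0,0,0],[0,0,0],[0,0,0],[0,0,0],[0,0,0],[0,0,0],[0,0,0],[0,0,0]]' --xyz '[[0.02,0,0],[0.04,0,0.01],[0.06,0,0.01],[0.08,0,0.02],[0.1,0,0.02],[0.1,0,0.02],[0.1,0,0.02],[0.1,0,0.02]]' --jaw '[5,5,5,5,5,5,5,5]'

```text
time_s: 11.4
eef_pos: [0.5522, 0.0139, 0.2261]
eef_rot: [0.01, 0.99, -0.113, 0.079]
wrist_force: [-7.2, -0.9, -2.7]
opening: 0.149
grasp_force: 58.7
```

Emit:
send_rows --dr '[[0,0,0],[0,0,0],[0,0,0],[0,0,0],[0,0,0],[0,0,0],[0,0,0],[0,0,0]]' --xyz '[[0.02,0,0],[0.04,0,0.01],[0.06,0,0.01],[0.08,0,0.02],[0.08,0,0.02],[0.08,0,0.02],[0.08,0,0.02],[0.08,0,0.02]]' --jaw '[5,5,5,5,5,5,5,5]'

```text
time_s: 12.4
eef_pos: [0.553, 0.0137, 0.226]
eef_rot: [0.01, 0.99, -0.113, 0.079]
wrist_force: [-6.4, 0.3, -2.2]
opening: 0.153
grasp_force: 58.7
```

Emit:
send_rows --dr '[[0,0,0],[0,0,0],[0,0,0],[0,0,0],[0,0,0],[0,0,0],[0,0,0],[0,0,0]]' --xyz '[[0.02,0,0],[0.04,0,0.01],[0.06,0,0.01],[0.08,0,0.02],[0.08,0,0.02],[0.08,0,0.02],[0.08,0,0.02],[0.08,0,0.02]]' --jaw '[5,5,5,5,5,5,5,5]'

```text
time_s: 13.4
eef_pos: [0.5538, 0.0135, 0.226]
eef_rot: [0.01, 0.99, -0.113, 0.079]
wrist_force: [-7.0, -0.1, -2.1]
opening: 0.151
grasp_force: 58.8
```

```bash
python3 - <<'E'
from h import *
o=ctrl.get_obs();p=o['eef_pos'];R=Rq(o);print(w2b(p),o['wrist_force'],o['torque'],Ro.from_euler('z',-YAW).apply(o['wrist_force']))
E
```

```text
[-0.0592  0.0005  0.226 ] [-7.0383 -0.0862 -2.0744] [-0.0063  1.3187 -0.0829] [-6.8378 -1.6701 -2.0744]
```

Emit:
send_rows --dr '[[0,0,0],[0,0,0],[0,0,0],[0,0,0],[0,0,0],[0,0,0],[0,0,0],[0,0,0]]' --xyz '[[0.02,0,0],[0.04,0,0.01],[0.06,0,0.01],[0.08,0,0.02],[0.08,0,0.02],[0.08,0,0.02],[0.08,0,0.02],[0.08,0,0.02]]' --jaw '[5,5,5,5,5,5,5,5]'

```text
time_s: 14.4
eef_pos: [0.5546, 0.0133, 0.226]
eef_rot: [0.01, 0.99, -0.113, 0.079]
wrist_force: [-5.8, -0.6, -2.3]
opening: 0.149
grasp_force: 58.8
```

Emit:
send_rows --dr '[[0,0,0],[0,0,0],[0,0,0],[0,0,0],[0,0,0],[0,0,0],[0,0,0],[0,0,0]]' --xyz '[[0.02,0,0],[0.04,0,0.01],[0.06,0,0.01],[0.06,0,0.01],[0.06,0,0.01],[0.06,0,0.01],[0.06,0,0.01],[0.06,0,0.01]]' --jaw '[5,5,5,5,5,5,5,5]'

```text
time_s: 15.4
eef_pos: [0.5552, 0.0132, 0.226]
eef_rot: [0.01, 0.99, -0.113, 0.079]
wrist_force: [-7.1, -0.9, -1.5]
opening: 0.151
grasp_force: 58.8
```

Emit:
send_rows --dr '[[0,0,0],[0,0,0],[0,0,0],[0,0,0],[0,0,0],[0,0,0],[0,0,0],[0,0,0]]' --xyz '[[0.02,0,0],[0.04,0,0.01],[0.06,0,0.01],[0.06,0,0.01],[0.06,0,0.01],[0.06,0,0.01],[0.06,0,0.01],[0.06,0,0.01]]' --jaw '[5,5,5,5,5,5,5,5]'

```text
time_s: 16.4
eef_pos: [0.5557, 0.013, 0.226]
eef_rot: [0.01, 0.99, -0.113, 0.079]
wrist_force: [-6.5, -1.6, -2.4]
opening: 0.148
grasp_force: 58.8
```

```bash
python3 - <<'E'
from h import *
import cv2
a=ctrl.camera('top');b=ctrl.camera('side')
z=lambda im:cv2.resize(im[:,:,::-1],None,fx=6,fy=6,interpolation=cv2.INTER_CUBIC)
cv2.imwrite('pics/feel.png',np.hstack([z(a[150:210,225:291]),z(b[150:210,215:281])]))
o=ctrl.get_obs();print(w2b(o['eef_pos']),o['wrist_force'],o['torque'])
E
```

```text
[-0.0571  0.0005  0.2259] [-7.0285 -0.8554 -2.294 ] [-0.0185  1.3622 -0.1054]
```

View pics/feel.png

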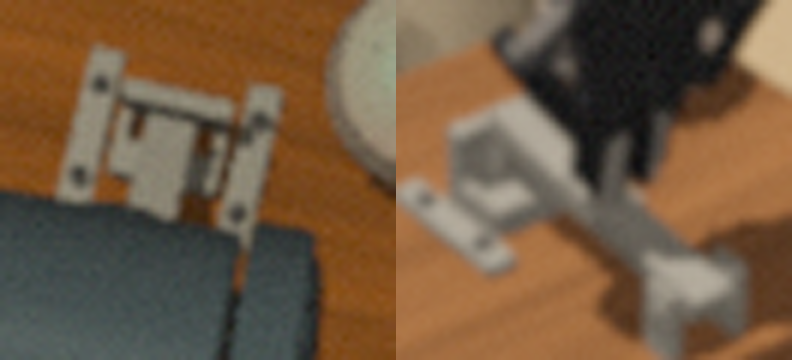

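The top crop shows the bar end at (165,117) and the wall front at about (180,103). Allowing for the tilt, that leaves about 1 mm between tooth and wall, so I'll keep feeling.

Emit:
send_rows --dr '[[0,0,0],[0,0,0],[0,0,0],[0,0,0],[0,0,0],[0,0,0],[0,0,0],[0,0,0]]' --xyz '[[0.02,0,0],[0.04,0,0.01],[0.06,0,0.01],[0.06,0,0.01],[0.06,0,0.01],[0.06,0,0.01],[0.06,0,0.01],[0.06,0,0.01]]' --jaw '[5,5,5,5,5,5,5,5]'

```text
time_s: 17.5
eef_pos: [0.5563, 0.0129, 0.2259]
eef_rot: [0.01, 0.99, -0.113, 0.079]
wrist_force: [-6.4, -0.4, -2.4]
opening: 0.15
grasp_force: 58.8
```

Emit:
send_rows --dr '[[0,0,0],[0,0,0],[0,0,0],[0,0,0],[0,0,0],[0,0,0],[0,0,0],[0,0,0]]' --xyz '[[0.02,0,0],[0.04,0,0.01],[0.06,0,0.01],[0.06,0,0.01],[0.06,0,0.01],[0.06,0,0.01],[0.06,0,0.01],[0.06,0,0.01]]' --jaw '[5,5,5,5,5,5,5,5]'

```text
time_s: 18.5
eef_pos: [0.5569, 0.0128, 0.2259]
eef_rot: [0.01, 0.99, -0.113, 0.079]
wrist_force: [-7.3, -0.2, -3.2]
opening: 0.153
grasp_force: 58.8
```

Emit:
send_rows --dr '[[0,0,0],[0,0,0],[0,0,0],[0,0,0],[0,0,0],[0,0,0],[0,0,0],[0,0,0]]' --xyz '[[0.02,0,0],[0.04,0,0.01],[0.06,0,0.01],[0.06,0,0.01],[0.06,0,0.01],[0.06,0,0.01],[0.06,0,0.01],[0.06,0,0.01]]' --jaw '[5,5,5,5,5,5,5,5]'

```text
time_s: 19.5
eef_pos: [0.5571, 0.0127, 0.2259]
eef_rot: [0.01, 0.99, -0.113, 0.079]
wrist_force: [-8.6, -0.6, -1.5]
opening: 0.149
grasp_force: 59.0
```

Emit:
send_rows --dr '[[0,0,0],[0,0,0],[0,0,0],[0,0,0],[0,0,0],[0,0,0],[0,0,0],[0,0,0]]' --xyz '[[0.02,0,0],[0.04,0,0.01],[0.06,0,0.01],[0.06,0,0.01],[0.06,0,0.01],[0.06,0,0.01],[0.06,0,0.01],[0.06,0,0.01]]' --jaw '[5,5,5,5,5,5,5,5]'

```text
time_s: 20.5
eef_pos: [0.5572, 0.0127, 0.2257]
eef_rot: [0.01, 0.99, -0.113, 0.078]
wrist_force: [-11.0, -0.2, 0.1]
opening: 0.15
grasp_force: 59.2
```

Contact with the back wall: the tool stopped and the force rose by about 4 N. Backing off.

Emit:
send_rows --dr '[[0,0,0],[0,0,0],[0,0,0],[0,0,0],[0,0,0],[0,0,0],[0,0,0],[0,0,0]]' --xyz '[[-0.05,0,-0.01],[-0.1,0,-0.02],[-0.15,0,-0.03],[-0.2,0,-0.03],[-0.2,0,-0.03],[-0.2,0,-0.03],[-0.2,0,-0.03],[-0.2,0,-0.03]]' --jaw '[5,5,5,5,5,5,5,5]'

```text
time_s: 21.5
eef_pos: [0.5567, 0.0128, 0.2262]
eef_rot: [0.01, 0.99, -0.113, 0.08]
wrist_force: [-6.5, -0.9, -3.6]
opening: 0.149
grasp_force: 58.6
```

```bash
python3 - <<'E'
from h import *
from scipy.optimize import brentq
o=ctrl.get_obs();p=o['eef_pos'];R=Rq(o);b=w2b(p);print(b,o['wrist_force'])
off=np.array([-.0012,.0005,.0007])
ph=(Rtool(0).inv()*R).as_rotvec()[1]
th=brentq(lambda t:grip(t,ph)[0]+off[0]-b[0],-.1,.1);print('ph th',ph,th,grip(th,ph)+off,tooth(th,ph))
# contact pose
bc=w2b([.5572,.0127,.2257]);tc=brentq(lambda t:grip(t,ph)[0]+off[0]-bc[0],-.1,.1)
wall=tooth(tc,ph)[0]+.005*np.cos(ph);print('contact th',tc,'wall',wall)
X=wall-.0061
off=b-grip(th,ph)
for f in[ph,.13,.11,.09,.07,.05,.03,.01,0]:
    t=brentq(lambda t:tooth(t,f)[0]-X,-.1,.1);print(round(f,3),round(t,4),tooth(t,f));row(grip(t,f)+off,f,p,R)
E
```

```text
[-0.0561  0.0005  0.2262] [-6.4781 -0.9162 -3.55  ]
ph th 0.16121547407703476 -0.023919627578243296 [-0.0561  0.0005  0.2261] [0.0184 0.1795]
contact th -0.026741280102602353 wall 0.02380384968721558
0.161 -0.0197 [0.0177 0.1796]
xyz [-0.07, 0.0, -0.01] dr [0.02, -0.0, -0.0]
0.13 -0.0211 [0.0177 0.1757]
xyz [0.05, -0.0, 0.16] dr [0.02, -0.3, -0.0]
0.11 -0.0223 [0.0177 0.1733]
xyz [0.13, -0.0, 0.28] dr [0.02, -0.49, -0.0]
0.09 -0.0239 [0.0177 0.1708]
xyz [0.21, -0.0, 0.4] dr [0.02, -0.68, -0.0]
0.07 -0.0258 [0.0177 0.1684]
xyz [0.3, -0.0, 0.52] dr [0.02, -0.87, -0.0]
0.05 -0.0279 [0.0177 0.166 ]
xyz [0.39, -0.0, 0.64] dr [0.02, -1.06, -0.0]
0.03 -0.0304 [0.0177 0.1635]
xyz [0.48, -0.0, 0.77] dr [0.02, -1.25, -0.0]
0.01 -0.0331 [0.0177 0.1611]
xyz [0.57, -0.0, 0.89] dr [0.02, -1.44, -0.0]
0 -0.0346 [0.0177 0.1599]
xyz [0.61, -0.0, 0.96] dr [0.02, -1.54, -0.0]
```

Emit:
send_rows --dr '[[0,0,0],[0,-0.15,0],[0,-0.3,0],[0,-0.4,0],[0,-0.49,0],[0,-0.58,0],[0,-0.68,0],[0,-0.68,0]]' --xyz '[[-0.07,0,-0.01],[-0.01,0,0.08],[0.05,0,0.16],[0.09,0,0.22],[0.13,0,0.28],[0.17,0,0.34],[0.21,0,0.4],[0.21,0,0.4]]' --jaw '[5,5,5,5,5,5,5,5]'

```text
time_s: 22.5
eef_pos: [0.5594, 0.0122, 0.2226]
eef_rot: [0.006, 0.993, -0.113, 0.044]
wrist_force: [-6.4, -1.7, -3.3]
opening: 0.154
grasp_force: 58.7
```

```bash
cat > st.py <<'E'
from h import *
from scipy.optimize import brentq
import sys
o=ctrl.get_obs();p=o['eef_pos'];R=Rq(o);b=w2b(p)
ph=(Rtool(0).inv()*R).as_rotvec()[1]
th=brentq(lambda t:grip(t,ph)[0]-.0012-b[0],-.1,.1)
print(o['time_s'],b,'F',o['wrist_force'],'ph',ph,'th',th,'tooth',tooth(th,ph),'z err',b[2]-grip(th,ph)[2])
off=b-grip(th,ph)
for f in[.07,.05,.03,.01,0,-.02]:
    t=brentq(lambda t:tooth(t,f)[0]-.0177,-.1,.1);print(f);row(grip(t,f)+off,f,p,R)
E
python3 st.py
```

```text
22.5 [-0.0534  0.0005  0.2226] F [-6.4322 -1.6643 -3.2863] ph 0.08944637479112276 th -0.02352190581494121 tooth [0.0176 0.1708] z err 0.0008168042616343296
0.07
xyz [0.1, -0.0, 0.11] dr [0.02, -0.19, -0.0]
0.05
xyz [0.19, -0.0, 0.23] dr [0.02, -0.38, -0.0]
0.03
xyz [0.29, -0.0, 0.35] dr [0.02, -0.57, -0.0]
0.01
xyz [0.39, -0.0, 0.47] dr [0.02, -0.76, -0.0]
0
xyz [0.44, -0.0, 0.53] dr [0.02, -0.85, -0.0]
-0.02
xyz [0.55, -0.0, 0.65] dr [0.02, -1.05, -0.0]
```

Emit:
send_rows --dr '[[0,-0.1,0],[0,-0.19,0],[0,-0.28,0],[0,-0.38,0],[0,-0.48,0],[0,-0.57,0],[0,-0.57,0],[0,-0.57,0]]' --xyz '[[0.05,0,0.06],[0.1,0,0.11],[0.14,0,0.17],[0.19,0,0.23],[0.24,0,0.29],[0.29,0,0.35],[0.29,0,0.35],[0.29,0,0.35]]' --jaw '[5,5,5,5,5,5,5,5]'

```text
time_s: 23.5
eef_pos: [0.5624, 0.0115, 0.2194]
eef_rot: [0.003, 0.993, -0.113, 0.015]
wrist_force: [-7.4, -0.9, -1.5]
opening: 0.153
grasp_force: 58.7
```

```bash
python3 st.py
```

```text
23.5 [-0.0503  0.0005  0.2194] F [-7.3689 -0.9381 -1.4523] ph 0.029725468596490938 th -0.029388877963777697 tooth [0.0175 0.1635] z err 0.000812872951957283
0.07
xyz [-0.19, 0.0, -0.22] dr [0.02, 0.38, -0.0]
0.05
xyz [-0.09, 0.0, -0.11] dr [0.02, 0.19, -0.0]
0.03
xyz [0.01, -0.0, -0.0] dr [0.02, 0.0, -0.0]
0.01
xyz [0.12, -0.0, 0.11] dr [0.02, -0.19, -0.0]
0
xyz [0.18, -0.0, 0.17] dr [0.02, -0.28, -0.0]
-0.02
xyz [0.29, -0.0, 0.29] dr [0.02, -0.47, -0.0]
```

Emit:
send_rows --dr '[[0,-0.05,0],[0,-0.1,0],[0,-0.15,0],[0,-0.2,0],[0,-0.24,0],[0,-0.28,0],[0,-0.28,0],[0,-0.28,0]]' --xyz '[[0.03,0,0.03],[0.06,0,0.06],[0.09,0,0.09],[0.12,0,0.12],[0.15,0,0.15],[0.18,0,0.17],[0.18,0,0.17],[0.18,0,0.17]]' --jaw '[5,5,5,5,5,5,5,5]'

```text
time_s: 24.5
eef_pos: [0.5641, 0.0111, 0.2187]
eef_rot: [0.001, 0.994, -0.113, 0.0]
wrist_force: [-10.9, -1.1, 3.7]
opening: 0.148
grasp_force: 59.6
```

```bash
python3 st.py
```

```text
24.5 [-0.0485  0.0005  0.2187] F [-10.9176  -1.1133   3.7263] ph 0.000780283725733986 th -0.03445126495897753 tooth [0.0177 0.16  ] z err 0.0017878666154014233
0.07
xyz [-0.38, 0.0, -0.38] dr [0.02, 0.66, -0.0]
0.05
xyz [-0.27, 0.0, -0.27] dr [0.02, 0.47, -0.0]
0.03
xyz [-0.16, 0.0, -0.16] dr [0.02, 0.28, -0.0]
0.01
xyz [-0.05, 0.0, -0.05] dr [0.02, 0.09, -0.0]
0
xyz [0.0, -0.0, 0.0] dr [0.02, -0.01, -0.0]
-0.02
xyz [0.12, -0.0, 0.12] dr [0.02, -0.2, -0.0]
```

The tooth has bottomed: Fz rose by about 5 N at the height where the tooth should meet the bin's top. Easing off so the lip takes the load.

Emit:
send_rows --dr '[[0,0,0],[0,0,0],[0,0,0],[0,0,0],[0,0,0],[0,0,0],[0,0,0],[0,0,0]]' --xyz '[[-0.04,0,-0.01],[-0.08,0,-0.02],[-0.12,0,-0.03],[-0.16,0,-0.03],[-0.2,0,-0.03],[-0.24,0,-0.03],[-0.24,0,-0.03],[-0.24,0,-0.03]]' --jaw '[5,5,5,5,5,5,5,5]'

```text
time_s: 25.5
eef_pos: [0.5628, 0.0114, 0.2188]
eef_rot: [0.001, 0.994, -0.114, 0.002]
wrist_force: [-2.1, -3.9, 1.4]
opening: 0.151
grasp_force: 59.1
```

```bash
python3 st.py|head -1
```

```text
25.5 [-0.0499  0.0005  0.2188] F [-2.121  -3.8637  1.3787] ph 0.003231996966529861 th -0.026805856755059768 tooth [0.0165 0.1603] z err 0.0016944552594410633
```

The lip now holds the tooth: the tool moved only 1.3 of 2.4 mm and the spring load dropped away. Releasing, then retracting along tool z.

Emit:
send_rows --dr '[[0,0,0],[0,0,0],[0,0,0],[0,0,0],[0,0,0],[0,0,0],[0,0,0],[0,0,0]]' --xyz '[[0,0,0],[0,0,0],[0,0,0],[0,0,0],[0,0,0],[0,0,0],[0,0,0],[0,0,0]]' --jaw '[18,24,30,36,42,48,55,55]'

```text
time_s: 26.5
eef_pos: [0.5623, 0.0117, 0.2182]
eef_rot: [0.001, 0.994, -0.114, 0.001]
wrist_force: [0.9, -0.2, -0.2]
opening: 0.553
grasp_force: 0.0
```

Emit:
send_rows --dr '[[0,0,0],[0,0,0],[0,0,0],[0,0,0],[0,0,0],[0,0,0],[0,0,0],[0,0,0]]' --xyz '[[0,0,-0.5],[0,0,-1.5],[0,0,-3],[0,0,-5],[0,0,-7],[0,0,-9],[0,0,-11],[0,0,-12]]' --jaw '[55,55,55,55,55,55,55,55]'

```text
time_s: 27.5
eef_pos: [0.5627, 0.0118, 0.3407]
eef_rot: [0.001, 0.994, -0.114, 0.002]
wrist_force: [0.0, 0.6, 0.5]
opening: 0.551
grasp_force: 0.0
```

Emit:
send_rows --dr '[[0,0,0],[0,0,0],[0,0,0],[0,0,0],[0,0,0],[0,0,0],[0,0,0],[0,0,0]]' --xyz '[[-3,0,0],[-6,0,-1],[-9,0,-2],[-12,0,-3],[-14,0,-3],[-14,0,-3],[-14,0,-3],[-14,0,-3]]' --jaw '[55,55,55,55,55,55,55,55]'

```text
time_s: 28.5
eef_pos: [0.4262, 0.0433, 0.3677]
eef_rot: [0.001, 0.994, -0.114, 0.001]
wrist_force: [0.3, -0.1, 0.2]
opening: 0.549
grasp_force: 0.0
```

```bash
python3 - <<'E'
from h import *
import cv2
a=ctrl.camera('top');b=ctrl.camera('side')
z=lambda im:cv2.resize(im[:,:,::-1],None,fx=4,fy=4,interpolation=cv2.INTER_CUBIC)
cv2.imwrite('pics/end.png',np.hstack([z(a[120:260,195:295]),z(b[140:280,200:300])]))
o=ctrl.get_obs();print(o['time_s'],o['eef_pos'],o['wrist_force'])
E
```

```text
28.6 [0.4261 0.0434 0.3676] [-0.5112  0.2752  0.057 ]
```

View pics/end.png

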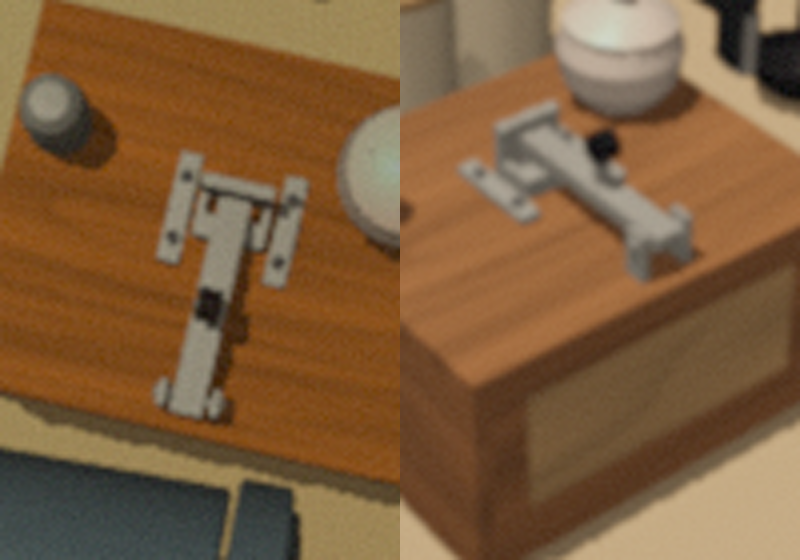

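The picture shows the bin shut two seconds after release. The bar lies level with its end just short of the wall at (235,200), the tooth is in the notch, and the shaker and bowl are where they were. Handing in.

```bash
python3 -c "
from bench import ctrl
print(ctrl.hand_in())"
```

```text
the job is handed in; nothing more can be done
None
```

The potato bin is shut and latched: the tooth sits fully down in the keeper's notch, the bin stayed shut for the two seconds I watched after letting go, the bowl and shaker beside the latch had not moved, and the job was handed in at about 29 s.

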